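# Unload the laser-marking turntable and shut the beam guard

## Robot

A 6-joint arm with a two-finger parallel gripper is mounted at the origin on the work surface. World frame = base frame: x ahead of the robot, y to its left, z up, the work surface at z = 0. Lengths are in mm, angles in degrees, forces in N, time in s.
With the tool pointing down it reaches from about 350 to 850 mm from the base axis. Payload 8.1 kg.
Tool frame: the origin (TCP) lies on the centre line of the jaws, within the pads' length; the fingertips stand 19 mm ahead of it and the grasp point (between the pads) is the TCP; z points along the fingers, y is the line along which they close (so a half turn about z gives the same grasp; the last joint's range is limited). The gripper opens to 85 mm and grips with 20 to 120 N. Pads are 22 mm wide; open, the fingers measure 114 mm over their backs; the gripper's body (76 mm by 85 mm) begins 54 mm behind the grasp point. The pads swing forward as they close: fully open they stand 13 mm farther back than shut.
Start: joints at [-76.857, 7.471, 85.268, -0, 87.261, -4.893], TCP at [185.796, -570.513, 250.292] pointing down, gripper open.
Joint ranges: [-169.43, 169.43], [-51.17, 129.36], [1.28, 143.12], [-76.62, 256.62], [0, 156.53], [-152.29, 152.29]. Speed limits (degrees/s): [136.94, 136.94, 159.86, 180, 180, 180].

## Interface

Orientations are given as [roll, pitch, yaw] about the fixed x, y, z axes, in that order (R = Rz(yaw) Ry(pitch) Rx(roll)).
In Python, from bench import r gives the robot as it stands. The module is installed in compiled form; this text tells all that it offers.
- The arm moves only by the tool servo_tool, never from a script. Its arguments are lists of equal length, an entry for each row: "fingers": the finger opening in m, from 0 to 0.0854; "linear": the shift along the tool's x, y, z in m, a list of three; "rotation": the turn, a rotation vector about the tool's x, y, z in degrees, a list of three. A call has 1 to 10 rows; each row is the pose to reach, as a shift and turn from the pose commanded when the call began, along the tool's axes at that moment; what a row does not reach only later rows make up. A row lasts 1/10 s, in which the tool goes at most 50 mm and 8.59 degrees, less where a joint would pass 70% of its speed; a pose out of reach is approached as far as the arm can. A call with a gripper value outside its range is refused whole. The fingers move at their own pace and stop on an object; "force" is the grip in N (left out, the last holds). Time passes only in rows, so rows that repeat a pose let the fingers close. It gives the time, the measured TCP pose, the force, the opening and the grip force at its end, in the units of the state.
- r.sense(): the state, without advancing time (a new reading comes with each control period).
- r.snapshot(name): name is "side" or "top"; returns a dict with "frame" (480x640x3 uint8, red, green, blue), "fx", "fy", "cx", "cy" (pixels), "camera_from_world" (4x4, takes a point from world to camera coordinates). Camera axes: x right, y up, looking along -z (the intrinsics and any distortion apply to the point x, -y, -z); pixel columns grow to the right and rows downward; lengths in mm; the calibration is good to about 2 mm. A picture is of the moment at which its call begins. There is no depth.
- r.hand_in(): hands the job in; it is judged then, once.
The state is a dict: "time": time; "joint_pos": joint angles; "qd": joint speeds; "joint_efforts": joint torques, N m; "tool_pos": TCP position; "tcp_rot": TCP orientation; "ft_force": force on the tool from outside, world axes, zero at the start; "wrist_torque": the same for the moment, N m; "finger_gap": finger opening in mm; "grip_force": force on a finger pad.
Only numpy, scipy, OpenCV 4.12 (cv2) and the standard library are available. Lean on these libraries where they do the work, as an engineer would, in place of code of your own. Each camera call takes 0.05 s, during which the arm holds its last target. There are 200 camera calls.

## Task

The lunch carrier on the turntable of the marking station has been marked. Lift it out of the beam guard without knocking it against the guard, and set it down gently, upright, in the free half of the tray beside the finished carrier. Then push the guard door shut until it snaps home on its catch; leave everything else where it is.

Things in the scene. Friction and masses are not known exactly. Their poses are not given: they have to be found in the camera images.
- pot_center (a point): the lunch carrier to move: plain stainless two-tier lunch carrier (stacked round cans with lid), rigid, 0.45 to 0.7 kg. Point on its upright axis (own z), 55 mm above its flat foot. Body 100 mm in diameter (106 over beads), lid top 113 mm above the foot; flat side straps make it 114 mm wide along its own y. Starts upright on the turntable, inside the guard.
- pot_handle (a point): middle of that carrier's handle: rigid straight round steel bar, 10 mm in diameter, along the carrier's own y, about 100 mm free between the side straps that hold its ends. On the carrier's axis, 150 mm above its foot, 37 mm clear above the lid; about 40 mm above the guard walls at the start. Axes as the carrier's.
- turntable: the low round turntable (stand) in the middle of the guard; it does not turn. Origin on its axis, 10 mm above the table; x and y along the guard walls. The face that carries the carrier's foot is 45 mm above the origin, with a locating rim round it 7 mm high, 114 mm inside, 124 mm outside diameter.
- guard_door (a joint): opening angle of the guard door, rad: 0 shut and seated, 1.57 square to the doorway, stop at 1.9. Upright panel 6 mm thick, 20 to 165 mm above the table; stays where it is left. Over the last 0.06 rad or so its nib must ride over a spring roller (a push of about 5 N at the free edge): short of that it stays ajar, past it it snaps to 0 and is held.
- door_hinge (a point): point on the door's upright hinge axis, 165 mm above the table (height of the door's upper edge), at the guard's -x, +y corner. Axes turn with the door: +x along the panel from hinge to free edge, +y the normal of the outer face (the one to push), which lies at y = +3 mm. A knob sticks out 31 mm from the outer face, 205 mm from the hinge, 50 mm above the table.
- door_edge (a point): upper corner of the guard door's free edge, on its outer face: 230 mm along +x from the hinge, 165 mm above the table. Same axes as door_hinge.
- tray: shallow aluminium tray, 360 mm (its x) by 190 mm (its y), walls 5 mm thick and 22 mm high, fixed to the table. Origin at the centre of its underside; floor 5 mm above that. The finished carrier stands in its -x half; the +x half is free, its middle at about x = +75 mm, y = 0.
- done_pot_center (a point): the finished lunch carrier, of the same make, already standing in the -x half of the tray: point on its axis 55 mm above its foot. To be left alone.
- spray: a white closed bottle, 64 mm in diameter and 170 mm high, standing; origin under its centre. Bystander.
- caliper: a digital caliper lying flat, 210 mm long; origin at its middle, underneath. Bystander.
- goggles: safety goggles with green lenses lying on the table, about 115 x 150 x 40 mm; origin at the middle, underneath. Bystander.
- vee_block: a slotted steel setting block, 70 x 90 x 60 mm; origin under its centre. Bystander.
- screwdriver: a screwdriver lying flat, 190 mm long; origin about its middle, underneath. Bystander.
- mug: a dark lidded beaker, 76 mm in diameter and 88 mm high; origin under its centre. Bystander.
- guard: the beam guard round the turntable: a square of white sheet walls with amber windows, no roof, 236 mm wide inside, top 165 mm above the table. Origin on the turntable's axis at table height; axes as the turntable's. Fixed walls on its -x, +x and -y sides; the doorway and door on its +y side. Outside the -y wall stands the laser head, up to 180 mm high for the first 0.7 m.

How it is judged (in metres and radians):
On the way, in this order (a step that is already met when the one before it is completed fails the run):
1. the carrier is lifted clear of the turntable's rim (z of pot_center in the frame of turntable above 0.112 m), for 0.1 s.
2. the carrier stands upright on the floor of the tray, let go (z of pot_center in the frame of tray between 0.052 and 0.065 m and x of pot_center in the frame of tray between -0.02 and 0.13 m and y of pot_center in the frame of tray between -0.045 and 0.045 m and angle between pot_center's own z axis and vertical below 0.06 rad and contact force between the fingers and pot below 0.1 N and linear speed of pot below 0.03 m/s), for 0.2 s.
3. the guard door is shut and seated on its catch (value of joint guard_door below 0.012 rad), for 0.2 s.
At the end, for the whole second after the job is handed in: The marked carrier stands at rest, upright (within 0.06 rad), flat on the floor of the tray's free half (foot within 8 mm of the floor), released; the guard door is shut within 0.012 rad and held by its catch (z of pot_center in the frame of tray between 0.052 and 0.065 m and x of pot_center in the frame of tray between -0.02 and 0.13 m and y of pot_center in the frame of tray between -0.045 and 0.045 m and angle between pot_center's own z axis and vertical below 0.06 rad and linear speed of pot below 0.03 m/s and value of joint guard_door below 0.012 rad); the robot touches nothing.
It fails at once if the carrier is knocked hard against the guard or its door (over 10 N) (contact force between pot and guard above 10 N or contact force between pot and guard_door above 10 N).
It fails at once if the carrier is dropped or banged down on the tray (over 60 N) (contact force between pot and tray above 60 N).
It fails at once if the carrier is tipped by more than 0.5 rad (angle between pot_center's own z axis and vertical above 0.5 rad).
It fails at once if the finished carrier is shifted by more than 15 mm (distance of done_pot_center from where it was at the start of the episode above 0.015 m).
It fails at once if another thing on the table is shifted by more than 25 mm (distance of any of spray, caliper, goggles, vee_block, screwdriver, mug from where it was at the start of the episode above 0.025 m).
It also fails if it takes over 67 s, if anything falls off the work surface, if the arm or the gripper's body presses on something with over 40 N, if the wrist force passes 120 N, or if a joint passes its speed limit or range.

## Working session

There is one attempt and no reset: what is moved stays moved. The work goes in short steps, Python scripts to look and compute and a tool call to move; the robot and the scene stay as the last step left them, time stands still between calls to the robot, and variables do not carry over. Pictures are saved under pics/ and viewed, at most 10 in all, crops included, and the job is handed in when it is done.

Besides the shell and the picture viewer there is one more tool, called after "Emit:" as name(argument=value, ...), one argument or row to a line, values as JSON. servo_tool: Moves the arm, as the interface text tells. Its arguments: {"type":"object","properties":{"fingers":{"type":"array","items":{"type":"number"}},"linear":{"type":"array","items":{"type":"array","items":{"type":"number"}}},"rotation":{"type":"array","items":{"type":"array","items":{"type":"number"}}},"force":{"type":"number"}},"required":["fingers","linear","rotation"]}

```bash
mkdir -p pics; cat > h.py <<'E'
from bench import r
import numpy as np, cv2
def snap(n,f):
    s=r.snapshot(n); cv2.imwrite(f,s["frame"][:,:,::-1]); np.savez(f[:-4]+'.npz',**{k:s[k] for k in s}); return s
def proj(s,P):
    P=np.atleast_2d(P); T=np.array(s["camera_from_world"]); c=P@T[:3,:3].T+T[:3,3]
    return np.c_[s["fx"]*c[:,0]/-c[:,2]+s["cx"], s["fy"]*-c[:,1]/-c[:,2]+s["cy"]]
def back(s,u,v,z):
    T=np.array(s["camera_from_world"]); R=T[:3,:3]; o=-R.T@T[:3,3]
    d=R.T@np.array([(u-s["cx"])/s["fx"],-(v-s["cy"])/s["fy"],-1]); return o+d*(z-o[2])/d[2]
E
python3 - <<'E'
from h import *
for n in("top","side"):
    s=snap(n,f"pics/{n}0.png"); print({k:s[k] for k in s if k!="frame"})
print(r.sense())
E
```

```text
{'fx': 493.43469948772406, 'fy': 493.43469948772406, 'cx': 324.2322761133726, 'cy': 239.27811696437092, 'camera_from_world': array([[-2.15367610e-02, -9.99767973e-01,  4.10356506e-04,
         8.75005814e+01],
       [ 9.96766940e-01, -2.14403306e-02,  7.74337085e-02,
        -5.65987045e+02],
       [-7.74069436e-02,  2.07670107e-03,  9.96997418e-01,
        -1.30746818e+03],
       [ 0.00000000e+00,  0.00000000e+00,  0.00000000e+00,
         1.00000000e+00]])}
{'fx': 601.7977333733199, 'fy': 601.7977333733199, 'cx': 318.19695026309955, 'cy': 242.1487080885477, 'camera_from_world': array([[ 9.70818831e-01, -2.39802784e-01, -2.32832995e-03,
        -5.30263670e+02],
       [ 1.74264051e-01,  6.98755032e-01,  6.93810814e-01,
        -2.56915497e+02],
       [-1.64750833e-01, -6.73970348e-01,  7.20153549e-01,
        -1.70424059e+03],
       [ 0.00000000e+00,  0.00000000e+00,  0.00000000e+00,
         1.00000000e+00]])}
{'time': 0.1, 'joint_pos': array([-7.68574641e+01,  7.51096251e+00,  8.53237695e+01, -4.28572657e-04,
        8.72617918e+01, -4.89432216e+00]), 'qd': array([ 0.08914616, -0.13417742, -0.19041915, -0.01180121, -0.13116734,
        0.01264002]), 'joint_efforts': array([ 4.87137768e-04, -5.70953178e+01, -5.01943767e+01, -2.12007963e-04,
        8.10065889e-03, -2.31743593e-05]), 'tool_pos': array([ 185.6764409 , -570.05419204,  249.34042028]), 'tcp_rot': array([-1.79903792e+02, -7.80874296e-03,  1.80368723e+01]), 'ft_force': array([-0.28518628, -1.38456988, -0.0415644 ]), 'wrist_torque': array([ 0.06867127, -0.01759586, -0.05323962]), 'grip_force': 0.0, 'finger_gap': 85.58730679912082}
```

View pics/top0.png

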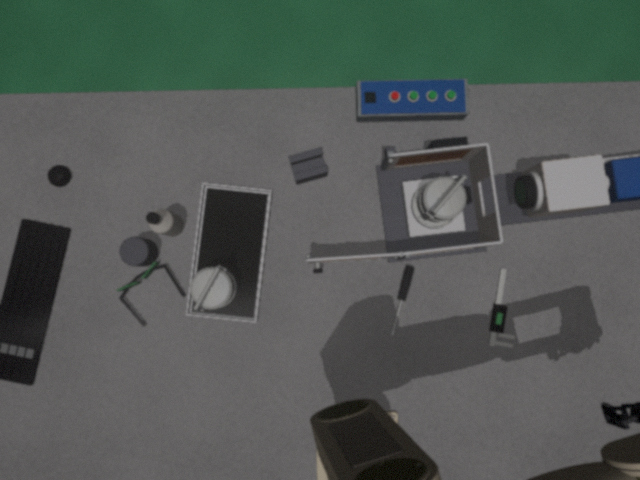

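View pics/side0.png

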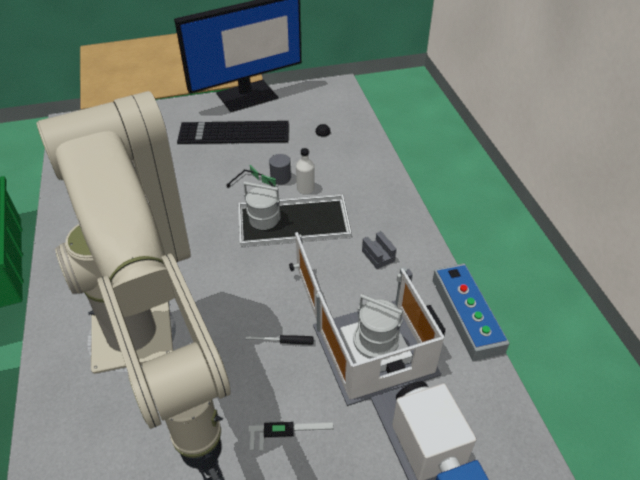

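The top view shows the guard around (442,200), the door open in line with its near wall with its free edge at about (308,260), and the tray at (230,252) with the finished carrier at (212,288). The side view agrees. I'll enlarge the key areas.

```bash
python3 - <<'E'
import cv2,numpy as np
t=cv2.imread('pics/top0.png');s=cv2.imread('pics/side0.png')
def c(i,x,y,w,h,W,H): return cv2.resize(i[y:y+h,x:x+w],(W,H),interpolation=cv2.INTER_CUBIC)
a=c(t,380,135,130,130,400,400)[:300]  # placeholder
A=c(t,380,135,133,100,400,300);B=c(t,180,175,133,160,400,480)[:300*1]
A=c(t,300,130,200,150,400,300);A=c(t,380,138,133,100,400,300)
B=c(t,180,175,200,150,400,300)
C=c(s,320,270,133,100,400,300);D=c(s,230,170,133,100,400,300)
cv2.imwrite('pics/comp.png',np.vstack([np.hstack([A,B]),np.hstack([C,D])]))
E
```

```text
(no output)
```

View pics/comp.png

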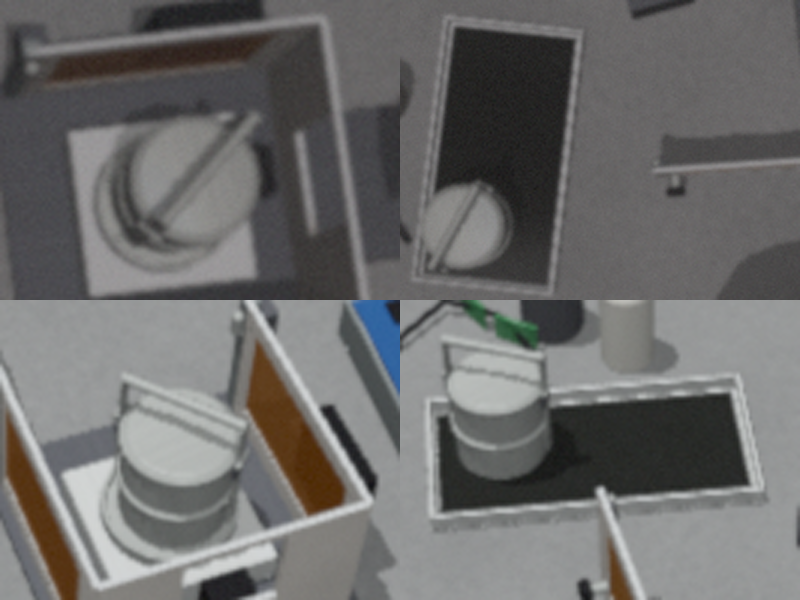

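```bash
python3 - <<'E'
from h import *
t=np.load('pics/top0.npz');s=np.load('pics/side0.npz')
b=lambda n,u,v,z:print(n,back(t,u,v,z).round(1))
e1=back(t,465.4,176.9,205);e2=back(t,429.9,212.8,205)
print('handle top',e1,e2,(e1+e2)/2,np.degrees(np.arctan2(*(e1-e2)[1::-1])),np.linalg.norm(e1-e2))
f1=back(s,362.2,296,205);f2=back(s,401.5,311,205)
print('handle side',f1,f2,(f1+f2)/2,np.degrees(np.arctan2(*(f2-f1)[1::-1])))
for q in[(204,185),(270,191),(256,320),(187.5,316.5)]:b('tray',*q,22)
for q in[(220,268.5),(196,307.5)]:b('done',*q,155)
b('edge',308.5,259,165);b('hinge?',402,255,165)
for q in[(487,145.3),(502,242),(389.3,154)]:b('guard',*q,165)
print('edge side',back(s,230+(601-400)/3.008,170+(490-300)/3.008,165))
b('goggles',140,278,40);b('mug',139,251,88);b('spray',155,217,170);b('vee',310,165,60);b('scr',403,297,15)
E
```

```text
handle top [ 693.1097922  -258.48888962  205.        ] [ 610.14376923 -172.00869751  205.        ] [ 651.62678072 -215.24879357  205.        ] -46.18809499672813 119.84233222718343
handle side [ 616.2360551  -185.86044118  205.        ] [ 697.4253621  -255.31336602  205.        ] [ 656.8307086 -220.5869036  205.       ] -40.54514326784973
tray [722.6 398.7  22. ]
tray [702.3 219.6  22. ]
tray [356.3 261.4  22. ]
tray [369.5 443.6  22. ]
done [492.1 328.5 155. ]
done [400.  386.5 155. ]
edge [510.1 114.3 165. ]
hinge? [ 514.8 -110.   165. ]
guard [ 778.  -326.4  165. ]
guard [ 540.9 -351.3  165. ]
guard [761.6 -87.4 165. ]
edge side [510.80907654 113.75869749 165.        ]
goggles [474.3 564.   40. ]
mug [542.8 549.2  88. ]
spray [618.6 480.7 170. ]
vee [762.8 108.8  60. ]
scr [ 408.4 -132.7   15. ]
```

Emit:
servo_tool(
  fingers=[0.085, 0.085, 0.085, 0.085, 0.085, 0.085, 0.085, 0.085, 0.085, 0.085],
  linear=[
    [0.02, -0.007, -0.005],
    [0.06, -0.02, -0.01],
    [0.1, -0.034, -0.02],
    [0.14, -0.048, -0.03],
    [0.18, -0.062, -0.04],
    [0.22, -0.076, -0.04],
    [0.26, -0.09, -0.04],
    [0.3, -0.103, -0.04],
    [0.34, -0.117, -0.04],
    [0.38, -0.131, -0.04],
  ],
  rotation=[
    [0, 0, -5],
    [0, 0, -13],
    [0, 0, -21],
    [0, 0, -29],
    [0, 0, -37],
    [0, 0, -45],
    [0, 0, -53],
    [0, 0, -61],
    [0, 0, -69],
    [0, 0, -77],
  ],
)

```text
time: 1.1
tool_pos: [507.6, -326.9, 289.8]
tcp_rot: [-180.0, -0.0, 95.4]
ft_force: [0.6, -1.5, -0.6]
finger_gap: 85.0
grip_force: 0.0
```

Emit:
servo_tool(
  fingers=[0.085, 0.085, 0.085, 0.085, 0.085, 0.085, 0.085],
  linear=[
    [0.02, 0.032, 0],
    [0.04, 0.064, 0],
    [0.06, 0.096, 0],
    [0.08, 0.128, 0],
    [0.097, 0.156, 0],
    [0.097, 0.156, 0.02],
    [0.097, 0.156, 0.03],
  ],
  rotation=[
    [0, 0, -8],
    [0, 0, -16],
    [0, 0, -24],
    [0, 0, -32],
    [0, 0, -41],
    [0, 0, -41],
    [0, 0, -41],
  ],
)

```text
time: 1.8
tool_pos: [653.4, -216.7, 257.7]
tcp_rot: [-179.9, -0.2, 136.1]
ft_force: [0.2, -0.1, -0.8]
finger_gap: 84.9
grip_force: 0.0
```

```bash
python3 - <<'E'
from h import *
q=r.sense();print(q['tool_pos'],q['tcp_rot'])
T=snap('top','pics/t1.png');S=snap('side','pics/s1.png')
def c(i,x,y): return cv2.resize(i[y:y+150,x:x+100],(400,600),interpolation=cv2.INTER_CUBIC)
cv2.imwrite('pics/c1.png',np.hstack([c(T['frame'][:,:,::-1],400,120),c(S['frame'][:,:,::-1],330,200)]))
for s in(T,S):print(proj(s,[[654,-217.5,205],q['tool_pos']]))
E
```

```text
[ 653.43444188 -216.74701679  257.68546669] [-1.79934690e+02 -1.56312661e-01  1.36130967e+02]
[[448.62099802 193.77394386]
 [454.23531382 190.03463377]]
[[380.18274344 302.69248971]
 [381.4077158  289.19249129]]
```

View pics/c1.png

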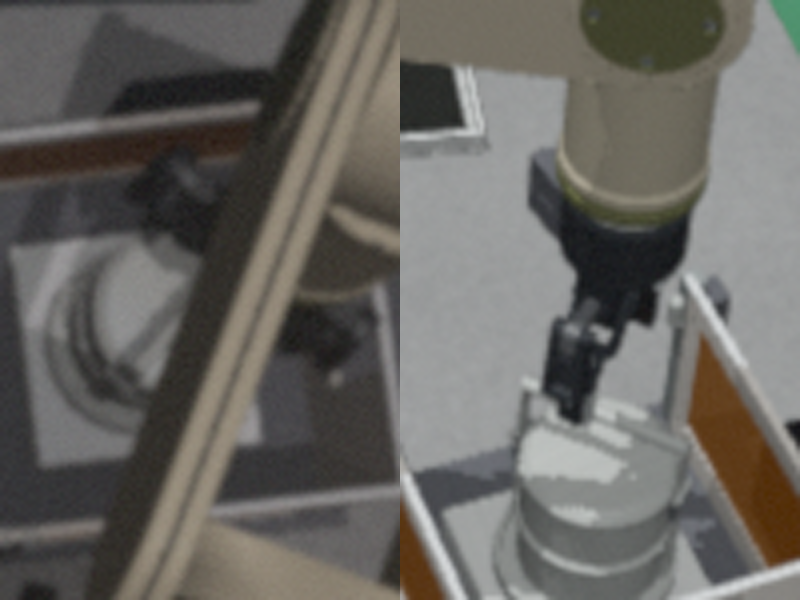

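The fingers straddle the handle: in the right-hand crop the finger is at (575,380) and the bar runs from (525,390) to (690,440). Next I descend and grip.

Emit:
servo_tool(
  fingers=[0.085, 0.085, 0.085, 0.085, 0.085, 0, 0, 0, 0, 0],
  linear=[
    [0, 0, 0.012],
    [0, 0, 0.028],
    [0, 0, 0.042],
    [0, 0, 0.052],
    [0, 0, 0.053],
    [0, 0, 0.053],
    [0, 0, 0.053],
    [0, 0, 0.053],
    [0, 0, 0.053],
    [0, 0, 0.053],
  ],
  rotation=[
    [0, 0, 0],
    [0, 0, 0],
    [0, 0, 0],
    [0, 0, 0],
    [0, 0, 0],
    [0, 0, 0],
    [0, 0, 0],
    [0, 0, 0],
    [0, 0, 0],
    [0, 0, 0],
  ],
  force=80,
)

```text
time: 2.9
tool_pos: [653.7, -218.0, 207.8]
tcp_rot: [180.0, 0.0, 136.0]
ft_force: [0.7, -0.8, -0.8]
finger_gap: 11.7
grip_force: 0.0
```

Emit:
servo_tool(
  fingers=[0, 0, 0, 0, 0],
  linear=[
    [0, 0, 0],
    [0, 0, 0],
    [0, 0, 0],
    [0, 0, 0],
    [0, 0, 0],
  ],
  rotation=[
    [0, 0, 0],
    [0, 0, 0],
    [0, 0, 0],
    [0, 0, 0],
    [0, 0, 0],
  ],
)

```text
time: 3.4
tool_pos: [653.7, -218.1, 207.9]
tcp_rot: [180.0, 0.0, 136.0]
ft_force: [-1.7, -0.1, 5.5]
finger_gap: 7.3
grip_force: 78.3
```

Emit:
servo_tool(
  fingers=[0, 0, 0, 0, 0, 0, 0, 0, 0, 0],
  linear=[
    [0, 0, -0.003],
    [0, 0, -0.008],
    [0, 0, -0.016],
    [0, 0, -0.026],
    [0, 0, -0.038],
    [0, 0, -0.05],
    [0, 0, -0.06],
    [0, 0, -0.066],
    [0, 0, -0.07],
    [0, 0, -0.07],
  ],
  rotation=[
    [0, 0, 0],
    [0, 0, 0],
    [0, 0, 0],
    [0, 0, 0],
    [0, 0, 0],
    [0, 0, 0],
    [0, 0, 0],
    [0, 0, 0],
    [0, 0, 0],
    [0, 0, 0],
  ],
)

```text
time: 4.4
tool_pos: [653.7, -218.0, 278.0]
tcp_rot: [180.0, 0.1, 136.0]
ft_force: [-0.2, 0.3, -6.0]
finger_gap: 7.0
grip_force: 77.8
```

```bash
python3 - <<'E'
from h import *
S=snap('side','pics/s2.png')
cv2.imwrite('pics/c2.png',cv2.resize(S['frame'][180:400,260:500,::-1],(600,550),interpolation=cv2.INTER_CUBIC))
q=r.sense();print(q['tool_pos'],q['finger_gap'],q['ft_force'],q['wrist_torque'])
E
```

```text
[ 653.44248342 -217.99970865  277.25756385] 7.5921020280289 [-0.8752142   0.10615303 -6.09128347] [ 0.0133661  -0.01098702  0.0066357 ]
```

View pics/c2.png

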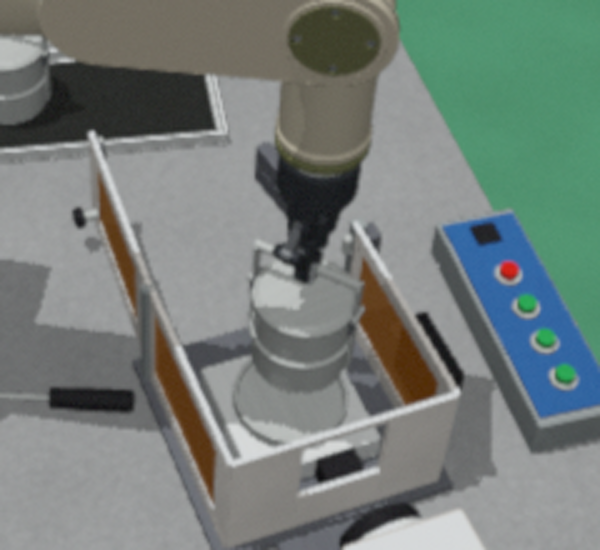

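The carrier hangs clear of the turntable at (305,320) in the crop, with 6 N on the wrist. I'll lift it over the walls and carry it across.

Emit:
servo_tool(
  fingers=[0, 0, 0, 0, 0, 0, 0, 0, 0, 0],
  linear=[
    [0, 0, -0.005],
    [0, 0, -0.017],
    [0, 0, -0.03],
    [0, 0, -0.045],
    [0, 0, -0.058],
    [0, 0, -0.068],
    [0.003, 0.003, -0.075],
    [0.01, 0.009, -0.077],
    [0.02, 0.018, -0.077],
    [0.034, 0.03, -0.077],
  ],
  rotation=[
    [0, 0, 0],
    [0, 0, 0],
    [0, 0, 0],
    [0, 0, 0],
    [0, 0, 0],
    [0, 0, 0],
    [0, 0, 0],
    [0, 0, 0],
    [0, 0, 0],
    [0, 0, 0],
  ],
)

```text
time: 5.45
tool_pos: [649.4, -171.6, 353.2]
tcp_rot: [-180.0, -0.1, 136.0]
ft_force: [-0.1, 0.2, -6.8]
finger_gap: 7.1
grip_force: 77.9
```

Emit:
servo_tool(
  fingers=[0, 0, 0, 0, 0, 0, 0, 0, 0, 0],
  linear=[
    [0.017, 0.015, 0],
    [0.036, 0.032, 0],
    [0.056, 0.05, 0],
    [0.077, 0.068, 0],
    [0.098, 0.087, 0],
    [0.119, 0.106, 0],
    [0.14, 0.124, 0],
    [0.161, 0.143, 0],
    [0.182, 0.161, 0],
    [0.203, 0.18, 0],
  ],
  rotation=[
    [0, 0, 0],
    [0, 0, 0],
    [0, 0, 0],
    [0, 0, 0],
    [0, 0, 0],
    [0, 0, 0],
    [0, 0, 0],
    [0, 0, 0],
    [0, 0, 0],
    [0, 0, 0],
  ],
)

```text
time: 6.45
tool_pos: [627.3, 100.4, 353.6]
tcp_rot: [-180.0, -0.1, 136.1]
ft_force: [1.2, 0.6, -6.9]
finger_gap: 7.2
grip_force: 77.9
```

Emit:
servo_tool(
  fingers=[0, 0, 0, 0, 0, 0, 0, 0, 0, 0],
  linear=[
    [0.021, 0.019, 0],
    [0.042, 0.037, 0],
    [0.063, 0.056, 0],
    [0.084, 0.075, 0],
    [0.104, 0.092, 0],
    [0.122, 0.108, 0],
    [0.138, 0.122, 0],
    [0.152, 0.134, 0],
    [0.162, 0.143, 0],
    [0.168, 0.149, 0],
  ],
  rotation=[
    [0, 0, 0],
    [0, 0, 0],
    [0, 0, 0],
    [0, 0, 0],
    [0, 0, 0],
    [0, 0, 0],
    [0, 0, 0],
    [0, 0, 0],
    [0, 0, 0],
    [0, 0, 0],
  ],
)

```text
time: 7.45
tool_pos: [610.4, 323.1, 354.0]
tcp_rot: [-180.0, -0.0, 136.1]
ft_force: [0.5, 0.2, -4.8]
finger_gap: 7.2
grip_force: 78.0
```

Emit:
servo_tool(
  fingers=[0, 0, 0, 0, 0, 0, 0, 0, 0, 0],
  linear=[
    [0, 0, 0],
    [0, 0, 0.01],
    [0, 0, 0.025],
    [0, 0, 0.045],
    [0, 0, 0.065],
    [0, 0, 0.085],
    [0, 0, 0.105],
    [0, 0, 0.12],
    [0, 0, 0.13],
    [0, 0, 0.13],
  ],
  rotation=[
    [0, 0, 0],
    [0, 0, 0],
    [0, 0, 0],
    [0, 0, 0],
    [0, 0, 0],
    [0, 0, 0],
    [0, 0, 0],
    [0, 0, 0],
    [0, 0, 0],
    [0, 0, 0],
  ],
)

```text
time: 8.45
tool_pos: [610.2, 320.7, 221.6]
tcp_rot: [-179.8, -0.1, 136.0]
ft_force: [-1.2, -0.9, -6.6]
finger_gap: 7.2
grip_force: 78.0
```

```bash
python3 - <<'E'
from h import *
q=r.sense();print(q['tool_pos'],q['tcp_rot'],q['finger_gap'],q['ft_force'],q['wrist_torque'])
S=snap('side','pics/s3.png')
cv2.imwrite('pics/c3.png',cv2.resize(S['frame'][100:270,210:410,::-1],(700,595),interpolation=cv2.INTER_CUBIC))
E
```

```text
[610.24041321 320.7093728  221.61049759] [-1.79796981e+02 -8.12783855e-02  1.36004773e+02] 7.235655923670273 [-1.24342688 -0.92286808 -6.57907302] [-0.03518024  0.1102096  -0.04868255]
```

View pics/c3.png

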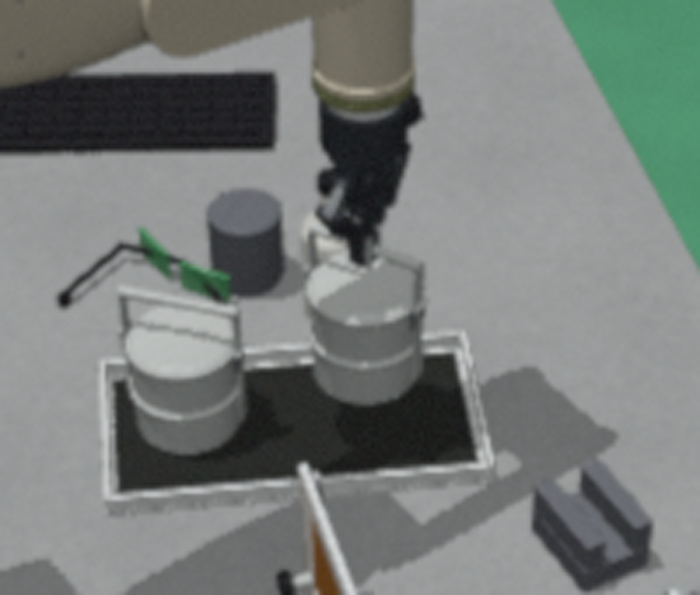

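The carrier hangs upright over the free half, at (365,330) in the crop. The last 60 mm or so go down slowly.

Emit:
servo_tool(
  fingers=[0, 0, 0, 0, 0, 0, 0, 0, 0, 0],
  linear=[
    [0, 0, 0.006],
    [0, 0, 0.015],
    [0, 0, 0.025],
    [0, 0, 0.035],
    [0, 0, 0.044],
    [0, 0, 0.05],
    [0, 0, 0.054],
    [0, 0, 0.057],
    [0, 0, 0.059],
    [0, 0, 0.06],
  ],
  rotation=[
    [0, 0, 0],
    [0, 0, 0],
    [0, 0, 0],
    [0, 0, 0],
    [0, 0, 0],
    [0, 0, 0],
    [0, 0, 0],
    [0, 0, 0],
    [0, 0, 0],
    [0, 0, 0],
  ],
)

```text
time: 9.5
tool_pos: [611.3, 321.6, 164.4]
tcp_rot: [180.0, 0.0, 136.0]
ft_force: [1.1, -0.3, -5.5]
finger_gap: 7.1
grip_force: 78.1
```

Emit:
servo_tool(
  fingers=[0, 0, 0, 0],
  linear=[
    [0, 0, 0.001],
    [0, 0, 0.002],
    [0, 0, 0.003],
    [0, 0, 0.003],
  ],
  rotation=[
    [0, 0, 0],
    [0, 0, 0],
    [0, 0, 0],
    [0, 0, 0],
  ],
)

```text
time: 9.9
tool_pos: [611.1, 321.5, 161.2]
tcp_rot: [-180.0, -0.0, 136.0]
ft_force: [-0.2, 0.1, -6.6]
finger_gap: 7.4
grip_force: 78.1
```

Emit:
servo_tool(
  fingers=[0, 0, 0, 0],
  linear=[
    [0, 0, 0.001],
    [0, 0, 0.002],
    [0, 0, 0.003],
    [0, 0, 0.003],
  ],
  rotation=[
    [0, 0, 0],
    [0, 0, 0],
    [0, 0, 0],
    [0, 0, 0],
  ],
)

```text
time: 10.3
tool_pos: [611.1, 321.6, 158.2]
tcp_rot: [-180.0, -0.0, 136.0]
ft_force: [-0.2, -1.0, -6.5]
finger_gap: 7.2
grip_force: 78.3
```

Emit:
servo_tool(
  fingers=[0, 0, 0],
  linear=[
    [0, 0, 0.0005],
    [0, 0, 0.001],
    [0, 0, 0.001],
  ],
  rotation=[
    [0, 0, 0],
    [0, 0, 0],
    [0, 0, 0],
  ],
)

```text
time: 10.6
tool_pos: [611.4, 321.9, 158.0]
tcp_rot: [179.9, 0.0, 136.0]
ft_force: [-0.7, 0.4, -1.3]
finger_gap: 7.0
grip_force: 78.5
```

Emit:
servo_tool(
  fingers=[0, 0.02, 0.05, 0.085, 0.085, 0.085, 0.085, 0.085],
  linear=[
    [0, 0, 0.0005],
    [0, 0, 0.0005],
    [0, 0, 0.0005],
    [0, 0, 0.0005],
    [0, 0, 0.0005],
    [0, 0, 0.0005],
    [0, 0, 0.0005],
    [0, 0, 0.0005],
  ],
  rotation=[
    [0, 0, 0],
    [0, 0, 0],
    [0, 0, 0],
    [0, 0, 0],
    [0, 0, 0],
    [0, 0, 0],
    [0, 0, 0],
    [0, 0, 0],
  ],
)

```text
time: 11.4
tool_pos: [611.2, 321.6, 156.8]
tcp_rot: [180.0, -0.0, 136.0]
ft_force: [-0.1, 0.1, -0.1]
finger_gap: 84.6
grip_force: 0.0
```

Emit:
servo_tool(
  fingers=[0.085, 0.085, 0.085, 0.085, 0.085, 0.085, 0.085, 0.085, 0.085, 0.085],
  linear=[
    [0, 0, 0],
    [0, 0, -0.005],
    [0, 0, -0.015],
    [0, 0, -0.03],
    [0, 0, -0.05],
    [0, 0, -0.07],
    [0, 0, -0.09],
    [0, 0, -0.11],
    [0, 0, -0.125],
    [0, 0, -0.13],
  ],
  rotation=[
    [0, 0, 0],
    [0, 0, 0],
    [0, 0, 0],
    [0, 0, 0],
    [0, 0, 0],
    [0, 0, 0],
    [0, 0, 0],
    [0, 0, 0],
    [0, 0, 0],
    [0, 0, 0],
  ],
)

```text
time: 12.4
tool_pos: [612.1, 322.0, 290.6]
tcp_rot: [179.7, 0.1, 136.0]
ft_force: [1.1, 0.7, 0.0]
finger_gap: 85.1
grip_force: 0.0
```

```bash
python3 - <<'E'
from h import *
q=r.sense();print(q['tool_pos'],q['tcp_rot'],q['joint_pos'])
S=snap('side','pics/s4.png');T=snap('top','pics/t4.png')
cv2.imwrite('pics/c4.png',np.hstack([cv2.resize(i['frame'][y:y+220,x:x+160,::-1],(400,550),interpolation=cv2.INTER_CUBIC) for i,x,y in((S,230,110),(T,170,150))]))
E
```

```text
[612.06713456 321.99423163 290.62111414] [1.79747479e+02 1.02683408e-01 1.36036735e+02] [ 2.35012592e+01  2.09316896e+01  6.54368513e+01  1.94139094e-03
  9.33588659e+01 -2.25355837e+01]
```

View pics/c4.png

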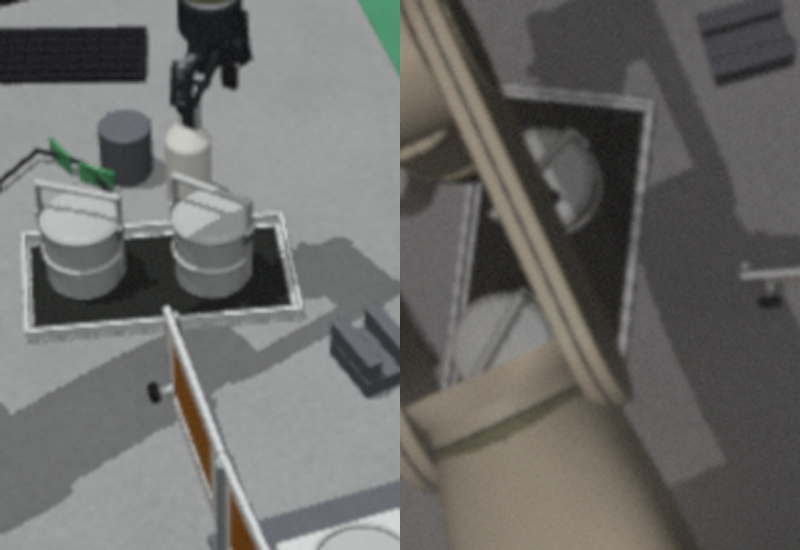

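The marked carrier stands upright in the free half, at (213,240) in the crop, released. The door's free edge is at (170,315) and hasn't moved. Now for the door: close the fingers and go to its outer side.

Emit:
servo_tool(
  fingers=[0, 0, 0, 0, 0, 0, 0, 0, 0],
  linear=[
    [-0.004, -0.02, 0],
    [-0.012, -0.06, 0],
    [-0.021, -0.1, 0],
    [-0.029, -0.14, 0],
    [-0.037, -0.18, 0],
    [-0.045, -0.22, 0],
    [-0.053, -0.26, 0],
    [-0.059, -0.287, 0],
    [-0.059, -0.287, 0],
  ],
  rotation=[
    [0, 0, -4],
    [0, 0, -10],
    [0, 0, -16],
    [0, 0, -22],
    [0, 0, -28],
    [0, 0, -34],
    [0, 0, -40],
    [0, 0, -45],
    [0, 0, -45],
  ],
)

```text
time: 13.4
tool_pos: [452.7, 71.7, 285.7]
tcp_rot: [-179.9, -0.1, -179.0]
ft_force: [0.5, 1.5, 0.1]
finger_gap: -0.0
grip_force: 0.0
```

Emit:
servo_tool(
  fingers=[0, 0, 0, 0, 0, 0, 0],
  linear=[
    [0, 0, 0.02],
    [0, 0, 0.055],
    [0, 0, 0.09],
    [0, 0, 0.12],
    [0, 0, 0.14],
    [0, 0, 0.15],
    [0, 0, 0.15],
  ],
  rotation=[
    [0, 0, 0],
    [0, 0, 0],
    [0, 0, 0],
    [0, 0, 0],
    [0, 0, 0],
    [0, 0, 0],
    [0, 0, 0],
  ],
)

```text
time: 14.1
tool_pos: [453.0, 74.3, 134.8]
tcp_rot: [180.0, -0.2, -179.0]
ft_force: [-1.4, -0.1, -0.8]
finger_gap: 0.5
grip_force: 0.0
```

```bash
python3 - <<'E'
from h import *
q=r.sense();print(q['tool_pos'],q['tcp_rot'],q['joint_pos'],q['ft_force'])
S=snap('side','pics/s5.png')
cv2.imwrite('pics/c5.png',cv2.resize(S['frame'][170:390,210:450,::-1],(600,550),interpolation=cv2.INTER_CUBIC))
E
```

```text
[453.04270649  74.28462384 134.75863893] [ 179.99992923   -0.22568236 -178.98175126] [ 2.90295208e+00 -9.59163667e+00  1.14453894e+02  7.74435654e-03
  7.53633004e+01 -8.81172682e+01] [-1.3923652  -0.09533543 -0.84742314]
```

View pics/c5.png

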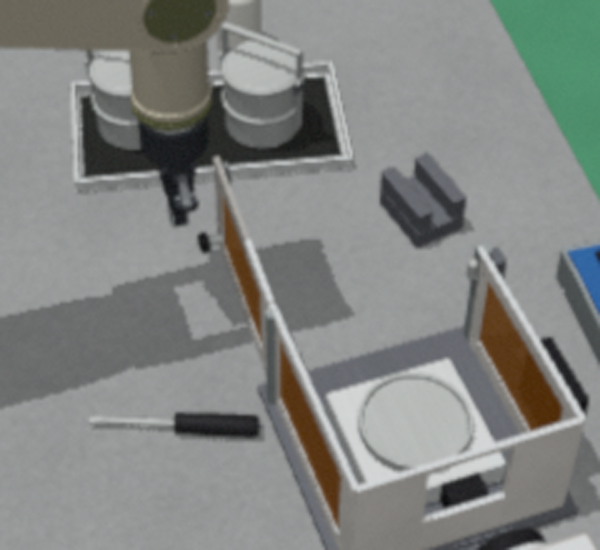

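The tool is at (180,210) in the crop, outside the door panel and above the knob at (205,242). I'll make contact, then sweep an arc about the hinge.

Emit:
servo_tool(
  fingers=[0, 0, 0, 0],
  linear=[
    [-0.012, 0, 0],
    [-0.028, 0, 0],
    [-0.04, 0, 0],
    [-0.045, 0, 0],
  ],
  rotation=[
    [0, 0, 0],
    [0, 0, 0],
    [0, 0, 0],
    [0, 0, 0],
  ],
)

```text
time: 14.55
tool_pos: [501.4, 75.0, 138.6]
tcp_rot: [180.0, 0.2, -179.0]
ft_force: [-0.0, 0.1, 0.9]
finger_gap: -0.1
grip_force: 0.0
```

Emit:
servo_tool(
  fingers=[0, 0, 0, 0, 0, 0, 0, 0, 0],
  linear=[
    [-0.008, 0, 0],
    [-0.016, 0, 0],
    [-0.032, 0, 0],
    [-0.048, -0.003, 0],
    [-0.064, -0.006, 0],
    [-0.08, -0.011, 0],
    [-0.094, -0.018, 0],
    [-0.109, -0.026, 0],
    [-0.122, -0.034, 0],
  ],
  rotation=[
    [0, 0, 2.5],
    [0, 0, 5],
    [0, 0, 10],
    [0, 0, 15],
    [0, 0, 20],
    [0, 0, 25],
    [0, 0, 30],
    [0, 0, 35],
    [0, 0, 40],
  ],
)

```text
time: 15.45
tool_pos: [623.0, 43.0, 137.9]
tcp_rot: [180.0, 0.0, 140.8]
ft_force: [-0.5, 0.9, -0.1]
finger_gap: 0.0
grip_force: 0.0
```

Emit:
servo_tool(
  fingers=[0, 0, 0, 0, 0, 0, 0, 0],
  linear=[
    [-0.016, 0, 0],
    [-0.032, 0, 0],
    [-0.048, -0.003, 0],
    [-0.064, -0.006, 0],
    [-0.08, -0.011, 0],
    [-0.094, -0.018, 0],
    [-0.102, -0.022, 0],
    [-0.109, -0.026, 0],
  ],
  rotation=[
    [0, 0, 5],
    [0, 0, 10],
    [0, 0, 15],
    [0, 0, 20],
    [0, 0, 25],
    [0, 0, 30],
    [0, 0, 32.5],
    [0, 0, 35],
  ],
)

```text
time: 16.25
tool_pos: [691.0, -46.2, 137.9]
tcp_rot: [179.9, 0.0, 105.9]
ft_force: [-0.3, 0.6, -0.3]
finger_gap: -0.4
grip_force: 0.0
```

```bash
python3 - <<'E'
from h import *
q=r.sense();print(q['tool_pos'],q['tcp_rot'],q['ft_force'])
S=snap('side','pics/s6.png')
cv2.imwrite('pics/c6.png',cv2.resize(S['frame'][190:390,260:480,::-1],(660,600),interpolation=cv2.INTER_CUBIC))
E
```

```text
[690.9948834  -46.1977334  137.87814106] [1.79938865e+02 1.52889661e-02 1.05894880e+02] [-0.30165132  0.56238153 -0.29404834]
```

View pics/c6.png

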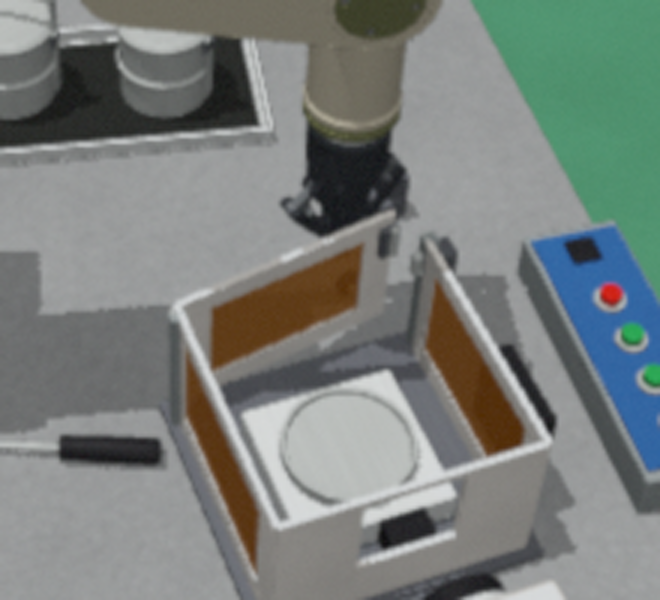

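The door is now about 10° ajar and following the fingers (free edge at (390,215) in the crop). I'll push through the catch in small steps.

Emit:
servo_tool(
  fingers=[0, 0, 0, 0, 0, 0],
  linear=[
    [-0.007, 0, 0],
    [-0.014, 0, 0],
    [-0.02, 0, 0],
    [-0.025, -0.001, 0],
    [-0.028, -0.001, 0],
    [-0.03, -0.001, 0],
  ],
  rotation=[
    [0, 0, 2],
    [0, 0, 4],
    [0, 0, 6],
    [0, 0, 7.5],
    [0, 0, 8.5],
    [0, 0, 9],
  ],
)

```text
time: 16.9
tool_pos: [697.9, -72.8, 137.1]
tcp_rot: [180.0, -0.1, 97.0]
ft_force: [-1.2, 4.8, 1.9]
finger_gap: 0.1
grip_force: 0.0
```

Emit:
servo_tool(
  fingers=[0, 0, 0],
  linear=[
    [-0.001, 0, 0],
    [-0.002, 0, 0],
    [-0.003, 0, 0],
  ],
  rotation=[
    [0, 0, 0],
    [0, 0, 0],
    [0, 0, 0],
  ],
)

```text
time: 17.2
tool_pos: [698.0, -75.5, 137.0]
tcp_rot: [180.0, -0.2, 97.1]
ft_force: [-2.4, 14.0, 4.1]
finger_gap: 0.1
grip_force: 0.0
```

Emit:
servo_tool(
  fingers=[0, 0, 0],
  linear=[
    [-0.001, 0, 0],
    [-0.002, 0, 0],
    [-0.002, 0, 0],
  ],
  rotation=[
    [0, 0, 0],
    [0, 0, 0],
    [0, 0, 0],
  ],
)

```text
time: 17.5
tool_pos: [698.0, -75.5, 137.0]
tcp_rot: [-180.0, -0.3, 97.1]
ft_force: [-2.9, 18.7, 4.5]
finger_gap: -0.2
grip_force: 0.0
```

The push is against a hard stop: force rises without motion. I'll back off and check.

Emit:
servo_tool(
  fingers=[0, 0, 0, 0, 0, 0, 0, 0],
  linear=[
    [0.004, 0, 0],
    [0.015, 0, 0],
    [0.035, 0, 0],
    [0.06, 0, -0.02],
    [0.08, 0, -0.06],
    [0.09, 0, -0.1],
    [0.09, 0, -0.13],
    [0.09, 0, -0.13],
  ],
  rotation=[
    [0, 0, 0],
    [0, 0, 0],
    [0, 0, 0],
    [0, 0, 0],
    [0, 0, 0],
    [0, 0, 0],
    [0, 0, 0],
    [0, 0, 0],
  ],
)

```text
time: 18.3
tool_pos: [689.6, 11.1, 274.2]
tcp_rot: [179.4, 0.1, 97.1]
ft_force: [0.6, -0.3, 0.1]
finger_gap: 0.0
grip_force: 0.0
```

```bash
python3 - <<'E'
from h import *
q=r.sense();print(q['tool_pos'],q['ft_force'])
S=snap('side','pics/s7.png');T=snap('top','pics/t7.png')
cv2.imwrite('pics/c7.png',np.hstack([cv2.resize(i['frame'][y:y+220,x:x+160,::-1],(400,550),interpolation=cv2.INTER_CUBIC) for i,x,y in((S,300,190),(T,360,100))]))
E
```

```text
[689.55237787  11.08701502 274.21491497] [ 0.563523   -0.29867776  0.13951716]
```

View pics/c7.png

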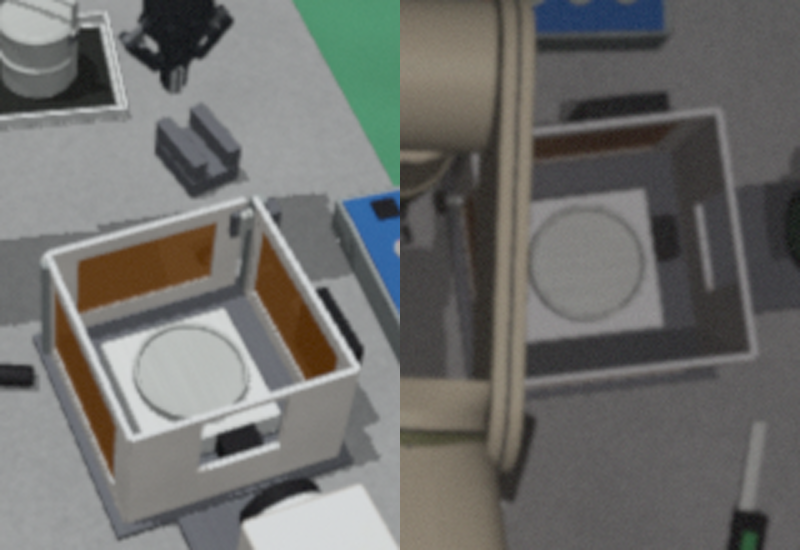

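```bash
python3 - <<'E'
from h import *
s=np.load('pics/s7.npz')
p=lambda x,y:back(s,300+x/2.5,190+y/2.5,165)[:2]
h,e,a,b=p(45,260),p(248,203),p(128,437),p(355,370)
an=lambda d:np.degrees(np.arctan2(d[1],d[0]))
print(h,e,a,b,an(e-h),an(b-a))
E
```

```text
[ 516.21554323 -120.83276668] [750.56602206 -96.90267292] [ 541.23298051 -350.63879548] [ 780.86776033 -330.7869203 ] 5.8304021257550795 4.735695428495657
```

```bash
python3 -c "
from bench import r
print(r.hand_in())"
```

```text
the job is handed in; nothing more can be done
None
```

The job is handed in, with no verdict returned: the marked carrier stands upright and released in the tray's free half, and the guard door is shut, judging by a hard stop at about 19 N and pictures showing it in line with the guard to about 1°.

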